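# Find the mounting plate that fits the register pins

### The arm

A 6-joint arm with a two-finger parallel gripper is mounted at the origin on the work surface. World frame = base frame: x ahead of the robot, y to its left, z up, the work surface at z = 0. Lengths are in m, angles in rad, forces in N, time in s.
With the tool pointing down it reaches from about 0.375 to 0.9 m from the base axis. Payload 3.1 kg.
Tool frame: the origin (TCP) lies at the centre of the arm's flange, where the gripper is bolted on; the fingertips stand 182 mm ahead of it and the grasp point (between the pads) lies 164 mm ahead of it; z points along the fingers, y is the line along which they close (so a half turn about z gives the same grasp; the last joint's range is limited). The gripper opens to 87 mm and grips with 3 to 60 N. Pads are 19 mm wide; open, the fingers measure 117 mm over their backs; the gripper's body (75 mm by 190 mm) begins 51 mm behind the grasp point.
Start: joints at [-1.516, 0.527, 1.433, -0, 1.181, -0.178], TCP at [0.145, -0.608, 0.405] pointing down, gripper open.
Joint ranges: [-3.08, 3.08], [-0.75, 2.2], [0.22, 2.44], [-1.43, 4.57], [0, 2.65], [-2.85, 2.85]. Speed limits (rad/s): [2.79, 2.79, 3.14, 3.14, 3.14, 3.14].

### API

Orientations are given as a unit quaternion [x, y, z, w].
In Python, from rig import * gives the robot as it stands.
- The arm moves only by the tool move_arm, never from a script. Its argument "commands" is a list that holds one entry, the list of rows, each a list of 6 numbers: the shift along the tool's x, y, z in units of 40 mm (1.0 is 40 mm), then the turn, a rotation vector about the tool's x, y, z in rad. A call has 1 to 12 rows; each row is the pose to reach, as a shift and turn from the pose commanded when the call began, along the tool's axes at that moment; what a row does not reach only later rows make up. A row lasts 1/8 s, in which the tool goes at most 62.5 mm and 10.7 degrees, less where a joint would pass 70% of its speed; a pose out of reach is approached as far as the arm can. A call with a gripper value outside its range is refused whole. "claw" is the closure, from -1 (fully open) to 1 (shut), so that 0 is half open, set as the call begins (left out, the last holds). The fingers move at their own pace and stop on an object; "squeeze" is the grip in N (left out, the last holds). Time passes only in rows, so rows that repeat a pose let the fingers close. It gives the time, the measured TCP pose, the force, the opening and the grip force at its end, in the units of the state.
- get_obs(): the state, without advancing time (a new reading comes with each control period).
- camera(name): name is "scene" or "top" or "wrist"; returns a dict with "pixels" (384x512x3 uint8, blue, green, red), "range_z" (384x512 float32, m along the optical axis (not along the pixel's ray), 0 where there is no reading), "camera_matrix" (3x3 intrinsics, pixels), "D" ([k1, k2, p1, p2, k3] as OpenCV has them; the pictures are not rectified), "extrinsics" (4x4, takes a point from world to camera coordinates). Camera axes: x right, y up, looking along -z (the intrinsics and any distortion apply to the point x, -y, -z); pixel columns grow to the right and rows downward; lengths in m; the calibration is good to about 2 mm. A picture is of the moment at which its call begins.
- hand_in(): hands the job in; it is judged then, once.
The state is a dict: "time": time; "q": joint angles; "joint_velocities": joint speeds; "joint_torque": joint torques, N m; "position": TCP position; "tool_rot": TCP orientation; "ft_force": force on the tool from outside, world axes, zero at the start; "moment": the same for the moment, N m; "grip_width": finger opening in m; "grip_force": force on a finger pad.
Only numpy, scipy, OpenCV 4.12 (cv2) and the standard library are available. Lean on these libraries where they do the work, as an engineer would, in place of code of your own. Each camera call takes 0.05 s, during which the arm holds its last target. There are 200 camera calls.

### The job

One of the three gripped mounting plates has the hole spacing of the two dowel pins on the register board's working bar (the bar standing by itself). Try the plates on the pins until you find it and leave it fully home, flat on that bar with both pins through its holes; the two plates that do not fit must end lying flat on the table, off the board. Leave the other things on the table where they are.

Things in the scene. Friction and masses are not known exactly. Their poses are not given: they have to be found in the camera images.
- board: fixed wooden register board, 12 mm thick, z up; spans x -55 to +135 mm and y -85 to +85 mm of its own frame. Origin at table height under the place of the working pin bar. Three steel bars lie along its y, each 28 x 120 x 6 mm high with two upright pins. The two parked side by side at board x +83 and +117 mm are spares and play no part; the one standing by itself at board x 0 is the working bar
- register (a point): middle of the working bar's top face, 18 mm above the table, axes as the board's. The bar's two 8 mm pins stand in line with y, symmetric about this point. Pins rise 12 mm, the last 2.5 mm tapering to 4.4 mm across. They are 62, 72 or 82 mm apart, which one changes and is not told; exactly one plate fits, either way round
- plate_home (a point): where the grip centre of the fitting plate is when home (50 mm above the table, the plate's underside on the bar top, its x along the board's y). A plate held up on the pin tips is 12 mm higher
- plate_a_grip (a point): centre of the 22 mm wide beech grip (40 mm along x, 22 mm along y, from 8 to 56 mm above the underside) on a grey mounting plate, base 120 (x) x 56 (y) x 8 mm, flat on the table; this point is 32 mm above the underside, z up. Two 10 mm through holes on the long centre line, symmetric about the middle, 62, 72 or 82 mm apart: different on each plate, which is not told. 0.15 to 0.3 kg
- plate_b_grip (a point): centre of the 22 mm wide beech grip (40 mm along x, 22 mm along y, from 8 to 56 mm above the underside) on a grey mounting plate, base 120 (x) x 56 (y) x 8 mm, flat on the table; this point is 32 mm above the underside, z up. Two 10 mm through holes on the long centre line, symmetric about the middle, 62, 72 or 82 mm apart: different on each plate, which is not told. 0.15 to 0.3 kg
- plate_c_grip (a point): centre of the 22 mm wide beech grip (40 mm along x, 22 mm along y, from 8 to 56 mm above the underside) on a grey mounting plate, base 120 (x) x 56 (y) x 8 mm, flat on the table; this point is 32 mm above the underside, z up. Two 10 mm through holes on the long centre line, symmetric about the middle, 62, 72 or 82 mm apart: different on each plate, which is not told. 0.15 to 0.3 kg
- ink_tin: closed steel ink tin, 50 mm across, 50 mm tall; bystander, origin on its underside
- baren: round wooden hand burnisher, 104 mm across, 32 mm tall; bystander, origin on its underside
- brayer: ink roller lying down, about 160 mm long, 95 mm wide, 35 mm tall; the roller lies at the origin, the handle along its -x; bystander, origin on its underside
- ink_knife: spatula-like ink knife lying flat along its x, 190 mm long; bystander, origin on its underside
- cork_block: cork block 60 x 35 x 25 mm; bystander, origin on its underside
- gouge: carving tool lying along its x, 150 mm long; bystander, origin on its underside
- tape_roll: roll of paper tape, 70 mm across, 25 mm tall; bystander, origin on its underside

How it is judged:
At the end, for the whole second after the job is handed in: One plate home on the working bar: grip centre 50 mm (+2.5/-3) above the table, within 6 mm of the board origin along board x and y, long side within 0.08 rad of board y, tilt under 0.05 rad. The other two flat on the table: grip centre below 36 mm, tilt under 0.06 rad (((x of plate_a_grip in the frame of board between -0.006 and 0.006 m and y of plate_a_grip in the frame of board between -0.006 and 0.006 m and z of plate_a_grip in the frame of board between 0.047 and 0.0525 m and angle between plate_a_grip's own z axis and vertical below 0.05 rad and angle between the x axis of plate_a_grip and the y axis of board, either way round below 0.08 rad and height (world z) of each of plate_b_grip, plate_c_grip below 0.036 m and angle between each of plate_b_grip, plate_c_grip's own z axis and vertical below 0.06 rad) or (x of plate_b_grip in the frame of board between -0.006 and 0.006 m and y of plate_b_grip in the frame of board between -0.006 and 0.006 m and z of plate_b_grip in the frame of board between 0.047 and 0.0525 m and angle between plate_b_grip's own z axis and vertical below 0.05 rad and angle between the x axis of plate_b_grip and the y axis of board, either way round below 0.08 rad and height (world z) of each of plate_a_grip, plate_c_grip below 0.036 m and angle between each of plate_a_grip, plate_c_grip's own z axis and vertical below 0.06 rad) or (x of plate_c_grip in the frame of board between -0.006 and 0.006 m and y of plate_c_grip in the frame of board between -0.006 and 0.006 m and z of plate_c_grip in the frame of board between 0.047 and 0.0525 m and angle between plate_c_grip's own z axis and vertical below 0.05 rad and angle between the x axis of plate_c_grip and the y axis of board, either way round below 0.08 rad and height (world z) of each of plate_a_grip, plate_b_grip below 0.036 m and angle between each of plate_a_grip, plate_b_grip's own z axis and vertical below 0.06 rad))); the robot touches nothing.
It fails at once if a bystander is shifted more than 30 mm (distance of any of ink_tin, baren, brayer, ink_knife, cork_block, gouge, tape_roll from where it was at the start of the episode above 0.03 m).
It also fails if it takes over 72 s, if anything falls off the work surface, if the arm or the gripper's body presses on something with over 40 N, if the wrist force passes 120 N, or if a joint passes its speed limit or range.

## Working session

There is one attempt and no reset: what is moved stays moved. The work goes in short steps, Python scripts to look and compute and a tool call to move; the robot and the scene stay as the last step left them, time stands still between calls to the robot, and variables do not carry over. Pictures are saved under pics/ and viewed, at most 10 in all, crops included, and the job is handed in when it is done.

Besides the shell and the picture viewer there is one more tool, called after "Call:" by a JSON object that holds its "fn" and its "kwargs". move_arm: Moves the arm, as the interface text tells. Its arguments: {"type":"object","properties":{"commands":{"type":"array","items":{"type":"array","items":{"type":"array","items":{"type":"number"}}}},"claw":{"type":"number"},"squeeze":{"type":"number"}},"required":["commands"]}

```bash
ls; mkdir -p pics
cat > h.py <<'E'
from rig import *
import numpy as np, cv2
from scipy.spatial.transform import Rotation as R
def world(c):
    "per pixel world points"
    K=np.array(c["camera_matrix"]);D=np.array(c["D"],float);z=c["range_z"]
    v,u=np.mgrid[0:384,0:512]
    p=cv2.undistortPoints(np.stack([u,v],-1).reshape(-1,1,2).astype(np.float64),K,D).reshape(384,512,2)
    P=np.stack([p[...,0]*z,-p[...,1]*z,-z],-1)
    T=np.linalg.inv(c["extrinsics"])
    W=P@T[:3,:3].T+T[:3,3]
    W[z==0]=np.nan
    return W
E
python3 - <<'E'
from h import *
for n in("top","scene"):
    c=camera(n); np.savez(n+".npz",**{k:np.array(v) for k,v in c.items()})
    cv2.imwrite(f"pics/{n}0.png",c["pixels"])
    print(n,np.linalg.inv(c["extrinsics"])[:3].round(3).tolist(),np.array(c["camera_matrix"]).round(1).tolist())
print(get_obs())
E
```

```text
pics
top [[-0.0, 0.982, -0.191, 0.375], [-1.0, 0.0, 0.003, 0.078], [0.003, 0.191, 0.982, 0.994]] [[367.2, 0.0, 257.5], [0.0, 367.2, 189.0], [0.0, 0.0, 1.0]]
scene [[-0.592, -0.672, 0.444, 1.068], [0.806, -0.49, 0.333, 0.518], [-0.006, 0.555, 0.832, 1.091]] [[408.4, 0.0, 255.5], [0.0, 408.4, 194.1], [0.0, 0.0, 1.0]]
{'time': 0.1, 'q': array([-1.51549971e+00,  5.28379248e-01,  1.43378747e+00,  1.20501570e-05,
        1.18140543e+00, -1.78468779e-01]), 'joint_velocities': array([-0.0001925 , -0.00272528, -0.00318016,  0.00114045, -0.00031379,
       -0.00063927]), 'joint_torque': array([-7.74001910e-05, -4.40983307e+01, -1.77150571e+01,  6.35022274e-02,
        5.33900759e-02, -4.64532332e-05]), 'position': array([ 0.14480773, -0.60767085,  0.40386119]), 'tool_rot': array([ 9.93176772e-01,  1.16614411e-01,  6.64770881e-05, -9.87523770e-04]), 'ft_force': array([ 1.11761976, -0.05908806, -0.07937287]), 'moment': array([ 0.01115234, -0.00475969, -0.04092993]), 'grip_force': 0.0, 'grip_width': 0.0871250509293124}
```

View pics/top0.png

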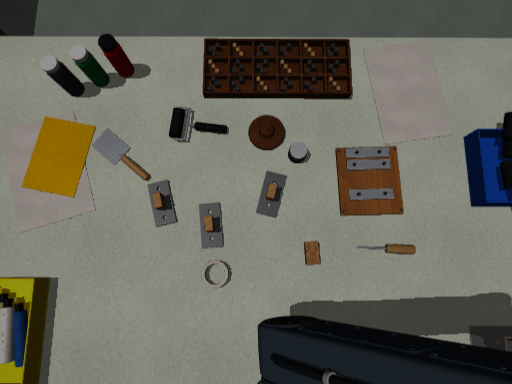

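View pics/scene0.png

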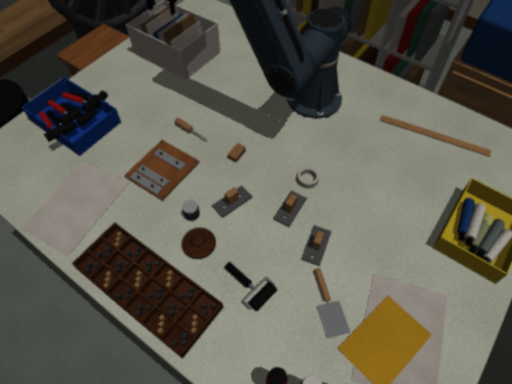

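The top view shows plates at about (162,203), (211,225) and (271,193), and the board at (370,180) with the working bar at (371,194). The scene view agrees. Next I measure them.

```bash
cat > m.py <<'E'
from h import *
def rect(P):
    (c,s,a)=cv2.minAreaRect((P[:,:2]*1000).astype(np.float32))
    b=cv2.boxPoints((c,s,a)); e=[b[1]-b[0],b[2]-b[1]]
    l=max(e,key=np.linalg.norm)
    return np.round(c,1),np.round(sorted(s),1),round(float(np.degrees(np.arctan2(l[1],l[0]))%180),1)
if __name__=="__main__":
  for n,boxes in(("top",dict(P1=(140,172,182,232),P2=(192,197,230,253),P3=(250,166,292,222),board=(328,138,412,222),)),):
    c=dict(np.load(n+".npz")); W=world(c)
    print("table z",np.nanmedian(W[230:250,100:140,2]))
    for k,(u0,v0,u1,v1) in boxes.items():
        w=W[v0:v1,u0:u1].reshape(-1,3); px=c["pixels"][v0:v1,u0:u1].reshape(-1,3).astype(int)
        z=w[:,2]
        if k!="board":
            print(k,"base",rect(w[(z>.0045)&(z<.013)]),"grip",(z>.045).sum(),rect(w[z>.05]),np.median(z[z>.045]))
        else:
            print(k,rect(w[(z>.007)&(z<.03)]),np.percentile(z,[20,50,80,95,99]).round(4))
            sat=px.max(1)-px.min(1); bar=(sat<30)&(z>.013)
            m=np.zeros((v1-v0,u1-u0),np.uint8).ravel(); m[bar]=255; m=m.reshape(v1-v0,-1)
            nn,L,S,_=cv2.connectedComponentsWithStats(m)
            for i in range(1,nn):
                if S[i,4]>60: q=w[(L==i).ravel()]; print(" bar",S[i].tolist(),rect(q),np.median(q[:,2]).round(4))
E
python3 m.py
```

```text
table z 0.0007855852782183148
P1 base (array([534.8, 336.5]), array([109.7, 158.4]), 178.0) grip 145 (array([528.2, 336. ]), array([22.9, 40.5]), 15.5) 0.05631102937209864
P2 base (array([470.8, 200.7]), array([ 98.3, 148.5]), 0.8) grip 142 (array([468.1, 201.3]), array([22. , 39.8]), 5.6) 0.05640257357061684
P3 base (array([555.9,  39.3]), array([102.2, 148.5]), 2.6) grip 128 (array([553.,  39.]), array([21.4, 39.2]), 165.6) 0.056202049420546185
board (array([ 591.3, -230.5]), array([171. , 190.2]), 1.9) [nan nan nan nan nan]
 bar [17, 9, 44, 11, 422] (array([ 669.6, -228.2]), array([ 30.4, 121.3]), 91.6) 0.0183
 bar [18, 21, 45, 11, 436] (array([ 635.5, -228.8]), array([ 30.4, 120.5]), 90.7) 0.0183
 bar [21, 50, 45, 12, 455] (array([ 552.4, -232.2]), array([ 29.8, 120.8]), 91.7) 0.0183
```

```bash
cat > ortho.py <<'E'
from h import *
def ortho(c,x,y,a,z,L=130,Wd=66,s=3):
    "rectified crop: columns along long axis angle a (deg), rows across"
    T=np.array(c["extrinsics"]);v,u=np.mgrid[0:Wd*s,0:L*s]
    l=(u/s-L/2)/1000;t=-(v/s-Wd/2)/1000;a=np.radians(a)
    P=np.stack([x+l*np.cos(a)-t*np.sin(a),y+l*np.sin(a)+t*np.cos(a),np.full(l.shape,z)],-1).reshape(-1,3)
    Q=P@T[:3,:3].T+T[:3,3];Q=Q*[1,-1,-1]
    p,_=cv2.projectPoints(Q,np.zeros(3),np.zeros(3),np.array(c["camera_matrix"]),np.array(c["D"],float))
    p=p.reshape(*l.shape,2).astype(np.float32)
    return cv2.remap(c["pixels"],p[...,0],p[...,1],cv2.INTER_CUBIC)
def label(im,t): return cv2.putText(im,t,(4,14),0,.45,(0,255,255),1)
E
python3 - <<'E'
from ortho import *
c=dict(np.load("top.npz"))
ims=[label(ortho(c,.5282,.336,15.5,.008),"P1"),label(ortho(c,.4681,.2013,5.6,.008),"P2"),label(ortho(c,.553,.039,165.6,.008),"P3"),label(ortho(c,.5524,-.2322,91.8,.030),"pins")]
o=np.vstack([np.hstack(ims[:2]),np.hstack(ims[2:])])
o=np.clip(o.astype(float)*1.8,0,255).astype(np.uint8)
cv2.imwrite("pics/o.png",o);print(o.shape)
E
```

```text
(396, 780, 3)
```

View pics/o.png

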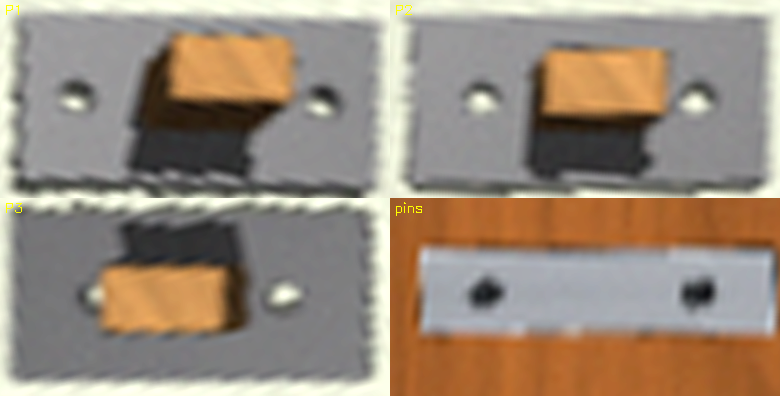

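Measured hole spacing is about 82 mm on P1, 72 on P2 and 63 on P3. The pins, at (486,293) and (697,293), are about 70–72 mm apart, so I try P2 first. I move past the bar, take a wrist look at the pins, then go on to P2.

```bash
cat > go.py <<'E'
from h import *
import sys
def row(x,y,z,yaw):
    o=get_obs();q=R.from_quat(o["tool_rot"])
    d=q.inv().apply(np.array([x,y,z])-o["position"])/.04
    a=np.radians(yaw);t=R.from_matrix(np.array([[np.cos(a),np.sin(a),0],[np.sin(a),-np.cos(a),0],[0,0,-1]]))
    r=(q.inv()*t).as_rotvec()
    print("row",np.round(d,3).tolist(),np.round(r,4).tolist(),"dist mm",np.linalg.norm(d)*40,"t",o["time"])
if __name__=="__main__": row(*map(float,sys.argv[1:5]))
E
python3 go.py .5 -.2 .38 5.6
python3 - <<'E'
from h import *
o=get_obs();c=camera("wrist");T=np.array(c["extrinsics"]);i=np.linalg.inv(T)
q=R.from_quat(o["tool_rot"])
print("cam in tool",q.inv().apply(i[:3,3]-o["position"]).round(3),"look",q.inv().apply(-i[:3,2]).round(2), "right",q.inv().apply(i[:3,0]).round(2))
E
```

```text
row [10.999, -7.856, 0.616] [-0.002, -0.0002, 0.136] dist mm 541.2267846413376 t 0.1
cam in tool [ 0.082 -0.001  0.02 ] look [-0.3   0.    0.95] right [-0.  1. -0.]
```

Call:
{"fn": "move_arm", "kwargs": {"commands": [[[12.34,-7.02,0.6,0,0,0.136],[12.34,-7.02,0.6,0,0,0.136],[12.34,-7.02,0.6,0,0,0.136],[12.34,-7.02,0.6,0,0,0.136],[12.34,-7.02,0.6,0,0,0.136],[12.34,-7.02,0.6,0,0,0.136],[12.34,-7.02,0.6,0,0,0.136],[12.34,-7.02,0.6,0,0,0.136],[12.34,-7.02,0.6,0,0,0.136],[12.34,-7.02,0.6,0,0,0.136],[12.34,-7.02,0.6,0,0,0.136],[12.34,-7.02,0.6,0,0,0.136]]], "claw": -1}}

```text
time: 1.65
position: [0.559, -0.2216, 0.3806]
tool_rot: [0.999, 0.048, -0.0, -0.0]
ft_force: [-0.3, 0.3, -0.7]
grip_width: 0.0866
grip_force: 0.0
```

Run:
```python
from ortho import *
c=camera("wrist");np.savez("w1.npz",**{k:np.array(v) for k,v in c.items()})
o=get_obs();print(o["position"],o["time"])
W=world(c)
a=label(cv2.resize(ortho(c,.5524,-.2322,91.9,.030,L=130,Wd=64,s=3),None,fx=1,fy=1),"z30")
b=label(ortho(c,.5524,-.2322,91.9,.018,L=130,Wd=64,s=3),"z18")
full=cv2.resize(c["pixels"],(390,292))
z=W[...,2];m=(z>.0265)&(z<.034);
n,L,S,_=cv2.connectedComponentsWithStats(m.astype(np.uint8))
for i in range(1,n):
    if S[i,4]>8:print(S[i].tolist(),np.median(W[L==i],0).round(4),W[L==i][:,2].max().round(4))
cv2.imwrite("pics/w1.png",np.vstack([full,a,b][:3])[:600])
```

```text
[ 0.55895552 -0.22176184  0.38074031] 1.7
[84, 32, 21, 52, 190] [ 0.6613 -0.0556  0.0305] 0.034
[243, 67, 9, 9, 55] [ 0.6667 -0.1967  0.0293] 0.0317
[307, 71, 8, 9, 57] [ 0.6685 -0.2585  0.0293] 0.0317
[232, 103, 8, 8, 51] [ 0.6324 -0.1877  0.0291] 0.0319
[313, 108, 8, 8, 51] [ 0.6351 -0.2693  0.0293] 0.0317
[9, 143, 23, 42, 217] [0.5565 0.0285 0.0302] 0.034
[234, 183, 7, 8, 40] [ 0.5502 -0.1955  0.0292] 0.0313
[300, 187, 7, 8, 41] [ 0.5522 -0.2668  0.0295] 0.0311
[509, 227, 3, 11, 21] [ 0.5248 -0.5082  0.0283] 0.0313
```

```bash
python3 go.py .468 .201 .38 5.6
```

```text
row [-1.255, -10.738, 0.02] [-0.0001, 0.0006, -0.0021] dist mm 432.43615811387457 t 1.7
```

The working pins measure 71.3 mm apart, so the spacing is 72 and P2 should fit. The pin midpoint is (551.2, -231.2) at 91.8°. Now to P2.

Call:
{"fn": "move_arm", "kwargs": {"commands": [[[-1.25,-10.74,1.0,0,0,0],[-1.25,-10.74,1.5,0,0,0],[-1.25,-10.74,2.0,0,0,0],[-1.25,-10.74,2.0,0,0,0],[-1.25,-10.74,2.0,0,0,0],[-1.25,-10.74,2.0,0,0,0],[-1.25,-10.74,2.0,0,0,0],[-1.25,-10.74,2.0,0,0,0],[-1.25,-10.74,2.0,0,0,0],[-1.25,-10.74,2.0,0,0,0]]]}}

```text
time: 2.95
position: [0.4691, 0.2005, 0.3012]
tool_rot: [0.999, 0.047, 0.001, 0.0]
ft_force: [0.2, 0.7, -0.0]
grip_width: 0.0867
grip_force: 0.0
```

Run:
```python
from ortho import *
from m import rect
c=camera("wrist");np.savez("w2.npz",**{k:np.array(v) for k,v in c.items()})
W=world(c);z=W[...,2]
near=np.hypot(W[...,0]-.468,W[...,1]-.201)<.08
g=W[near&(z>.05)&(z<.06)];print("grip",len(g),rect(g))
from go import row
row(.468,.201,.197,5.6)
o=ortho(c,.468,.201,5.6,.008,s=5)
cv2.imwrite("pics/w2.png",np.clip(o*1.6,0,255).astype(np.uint8))
```

```text
grip 1419 (array([467.6, 202.1]), array([21.4, 39.3]), 6.1)
row [-0.028, -0.016, 2.605] [0.0001, -0.001, -0.0031] dist mm 104.19143559404596 t 3.0
```

View pics/w2.png

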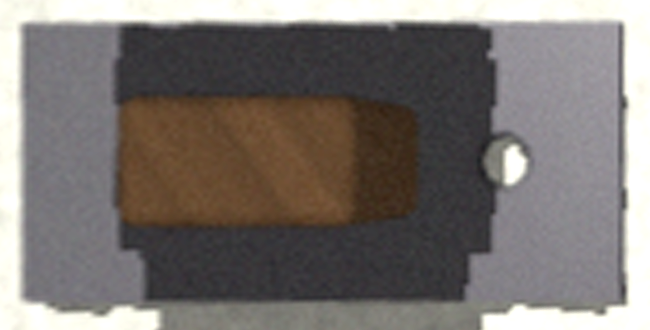

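The hole at (507,160) puts the half-spacing at 37 mm, which matches 72. The plate centre is (467.4, 202) at 6°.

```bash
python3 go.py .4674 .202 .197 6.0
```

```text
row [-0.041, -0.042, 2.605] [0.0001, -0.001, -0.0101] dist mm 104.20919184283919 t 3.0
```

Call:
{"fn": "move_arm", "kwargs": {"commands": [[[-0.04,-0.04,1.0,0,-0.001,-0.01],[-0.04,-0.04,1.8,0,-0.001,-0.01],[-0.04,-0.04,2.4,0,-0.001,-0.01],[-0.04,-0.04,2.6,0,-0.001,-0.01],[-0.04,-0.04,2.6,0,-0.001,-0.01],[-0.04,-0.04,2.6,0,-0.001,-0.01]]]}}

```text
time: 3.75
position: [0.467, 0.2034, 0.1977]
tool_rot: [0.999, 0.054, 0.0, -0.0]
ft_force: [-0.4, 0.6, 0.2]
grip_width: 0.087
grip_force: 0.0
```

Call:
{"fn": "move_arm", "kwargs": {"commands": [[[0,0,0,0,0,0],[0,0,0,0,0,0],[0,0,0,0,0,0],[0,0,0,0,0,0],[0,0,0,0,0,0],[0,0,0,0,0,0],[0,0,0,0,0,0],[0,0,0,0,0,0]]], "claw": 1, "squeeze": 30}}

```text
time: 4.75
position: [0.4665, 0.2035, 0.1967]
tool_rot: [0.999, 0.054, -0.001, 0.0]
ft_force: [-0.2, -1.6, -0.8]
grip_width: 0.0216
grip_force: 30.0
```

```bash
python3 go.py .4674 .202 .300 6.0; python3 go.py .5512 -.2312 .300 91.8
```

```text
row [0.015, 0.041, -2.582] [0.0002, 0.0011, 0.0032] dist mm 103.30960338196459 t 4.75
row [0.931, 11.033, -2.581] [-0.0006, 0.0011, -1.4943] dist mm 454.7675140128656 t 4.75
```

Call:
{"fn": "move_arm", "kwargs": {"commands": [[[0,0,-1.0,0,0,0],[0,0,-2.0,0,0,0],[0.1,1.2,-2.58,0,0,-0.15],[0.2,2.4,-2.58,0,0,-0.3],[0.3,3.6,-2.58,0,0,-0.45],[0.4,4.8,-2.58,0,0,-0.6],[0.5,6.0,-2.58,0,0,-0.75],[0.6,7.2,-2.58,0,0,-0.9],[0.7,8.4,-2.58,0,0,-1.05],[0.8,9.6,-2.58,0,0,-1.2],[0.9,10.6,-2.58,0,0,-1.35],[0.93,11.03,-2.58,0,0,-1.494]]]}}

```text
time: 6.25
position: [0.5512, -0.2335, 0.2993]
tool_rot: [0.695, 0.719, -0.0, -0.0]
ft_force: [0.6, 0.5, -2.5]
grip_width: 0.0217
grip_force: 30.0
```

Call:
{"fn": "move_arm", "kwargs": {"commands": [[[0,0,0,0,0,0],[0,0,0,0,0,0],[0,0,0,0,0,0]]]}}

```text
time: 6.62
position: [0.5507, -0.2296, 0.2997]
tool_rot: [0.696, 0.718, -0.0, -0.001]
ft_force: [0.5, -0.2, -3.3]
grip_width: 0.0216
grip_force: 30.0
```

Run:
```python
from ortho import *
from m import rect
from go import row
o=get_obs();print(o["position"],R.from_quat(o["tool_rot"]).as_matrix().round(4).tolist(),o["ft_force"],o["moment"],o["grip_width"])
c=camera("wrist");W=world(c);z=W[...,2]
np.savez("w3.npz",**{k:np.array(v) for k,v in c.items()})
m=(z>.105)&(z<.125)
print("plate z",np.nanmedian(z[m]),rect(W[m]))
cv2.imwrite("pics/w3.png",np.clip(c["pixels"]*1.5,0,255).astype(np.uint8))
t=camera("top");W=world(t);z=W[...,2];m=(z>.1)&(z<.13)&(np.hypot(W[...,0]-.55,W[...,1]+.23)<.1)
print("top plate",m.sum(),rect(W[m]) if m.sum()>5 else 0)
row(.5512,-.2312,.30,91.8)
```

```text
[ 0.55072593 -0.22959788  0.2996855 ] [[-0.0312, 0.9995, -0.0022], [0.9995, 0.0312, 0.0009], [0.001, -0.0021, -1.0]] [ 0.49299403 -0.15358634 -3.32158752] [ 0.08217271 -0.08878092  0.0096074 ] 0.021590406436343773
plate z 0.11127559084513902 (array([ 549.5, -228. ]), array([ 56.3, 121.4]), 91.6)
top plate 0 0
row [-0.033, 0.005, -0.002] [-0.0015, -0.0004, 0.0002] dist mm 1.3306811354351658 t 6.725
```

View pics/w3.png

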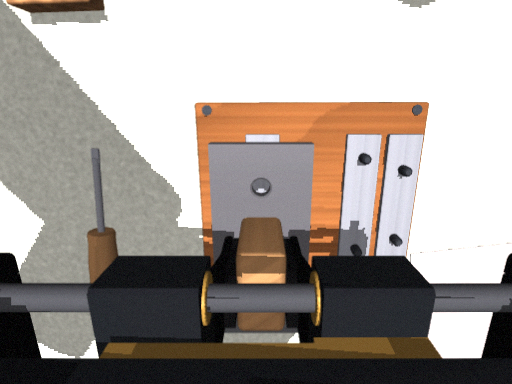

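The plate is held well: its hole is at (261,186), and its measured centre is (549.5, -228.0) at 91.6°. I correct by about +1.1 mm in x and -2.8 mm in y, then descend.

Call:
{"fn": "move_arm", "kwargs": {"commands": [[[-0.07,0.026,0.6,-0.0015,0,0],[-0.07,0.026,1.2,-0.0015,0,0],[-0.07,0.026,1.6,-0.0015,0,0],[-0.07,0.026,1.65,-0.0015,0,0],[-0.07,0.026,1.65,-0.0015,0,0],[-0.07,0.026,1.65,-0.0015,0,0]]]}}

```text
time: 7.48
position: [0.5525, -0.2339, 0.2349]
tool_rot: [0.696, 0.718, 0.0, 0.001]
ft_force: [0.6, 0.2, -2.3]
grip_width: 0.0221
grip_force: 30.0
```

Run:
```python
from ortho import *
from m import rect
from go import row
o=get_obs();print(o["position"],o["ft_force"])
c=camera("wrist");W=world(c);z=W[...,2]
m=(z>.04)&(z<.055);print("plate z",np.nanmedian(z[m]),rect(W[m]))
p=c["pixels"][120:260,180:340]
cv2.imwrite("pics/w4.png",cv2.resize(np.clip(p*1.3,0,255).astype(np.uint8),None,fx=4,fy=4))
```

```text
[ 0.55248543 -0.23394274  0.23485116] [ 0.63664344  0.15408087 -2.26229737]
plate z 0.04633502751426975 (array([ 552.2, -232.7]), array([ 56.4, 121.3]), 91.7)
```

View pics/w4.png

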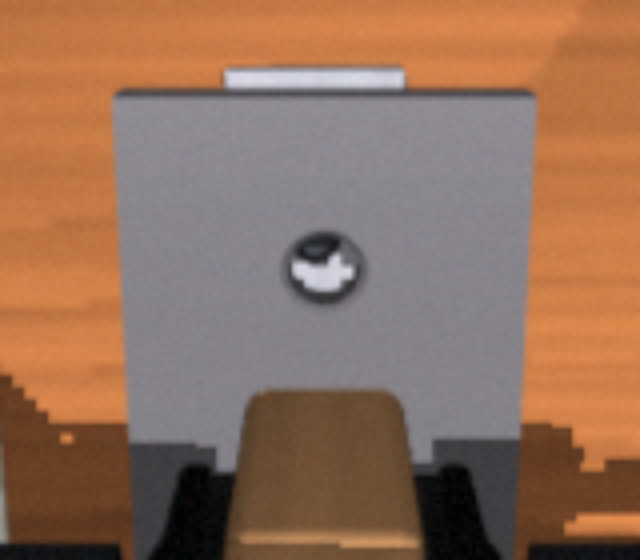

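The pin tip at (322,245) lines up under the hole at (323,268) once parallax is allowed for. Straight down.

Call:
{"fn": "move_arm", "kwargs": {"commands": [[[0,0,0.1,0,0,0],[0,0,0.2,0,0,0],[0,0,0.25,0,0,0],[0,0,0.3,0,0,0],[0,0,0.35,0,0,0]]]}}

```text
time: 8.15
position: [0.5521, -0.2338, 0.2197]
tool_rot: [0.696, 0.718, 0.0, 0.0]
ft_force: [0.8, -0.7, -2.2]
grip_width: 0.0217
grip_force: 30.0
```

Well past the tip height (0.2267) with no contact force, so P2 fits. Lower it the rest of the way.

Call:
{"fn": "move_arm", "kwargs": {"commands": [[[0,0,0.05,0,0,0],[0,0,0.1,0,0,0],[0,0,0.13,0,0,0],[0,0,0.15,0,0,0],[0,0,0.15,0,0,0]]]}}

```text
time: 8.78
position: [0.5521, -0.2337, 0.2147]
tool_rot: [0.696, 0.718, 0.0, 0.0]
ft_force: [-2.1, 1.4, 5.6]
grip_width: 0.0215
grip_force: 30.0
```

Call:
{"fn": "move_arm", "kwargs": {"commands": [[[0,0,0,0,0,0],[0,0,0,0,0,0],[0,0,0,0,0,0],[0,0,0,0,0,0],[0,0,0,0,0,0],[0,0,0,0,0,0]]], "claw": -0.2}}

```text
time: 9.52
position: [0.5521, -0.2338, 0.2139]
tool_rot: [0.696, 0.718, 0.0, 0.0]
ft_force: [-0.5, 0.9, -0.3]
grip_width: 0.0521
grip_force: 0.0
```

Call:
{"fn": "move_arm", "kwargs": {"commands": [[[0,0,-0.5,0,0,0],[0,0,-1.2,0,0,0],[0,0,-2.2,0,0,0],[0,0,-3.2,0,0,0],[0,0,-4.0,0,0,0],[0,0,-4.0,0,0,0],[0,0,-4.0,0,0,0]]]}}

```text
time: 10.4
position: [0.5516, -0.2335, 0.3731]
tool_rot: [0.696, 0.718, 0.0, -0.001]
ft_force: [-0.5, 0.1, -0.5]
grip_width: 0.0521
grip_force: 0.0
```

Run:
```python
from ortho import *
from m import rect
o=get_obs();print(o["position"],o["time"])
c=camera("wrist");W=world(c);z=W[...,2];n=np.hypot(W[...,0]-.551,W[...,1]+.231)<.075
b=W[n&(z>.022)&(z<.0285)];g=W[n&(z>.065)&(z<.08)]
print("base",np.median(b[:,2]),rect(b)," grip",rect(g),np.median(g[:,2]))
A=np.c_[g[:,:2],np.ones(len(g))];print("tilt",np.linalg.lstsq(A,g[:,2],rcond=None)[0][:2])
cv2.imwrite("pics/w5.png",np.clip(c["pixels"]*1.3,0,255).astype(np.uint8))
```

```text
[ 0.55159972 -0.23345888  0.37308348] 10.4
base 0.02628665921576187 (array([ 551.4, -232.1]), array([ 56.1, 120.3]), 91.7)  grip (array([ 551.7, -231.4]), array([21.6, 39.5]), 91.3) 0.0739815319498611
tilt [-0.00513202 -0.02663125]
```

View pics/w5.png

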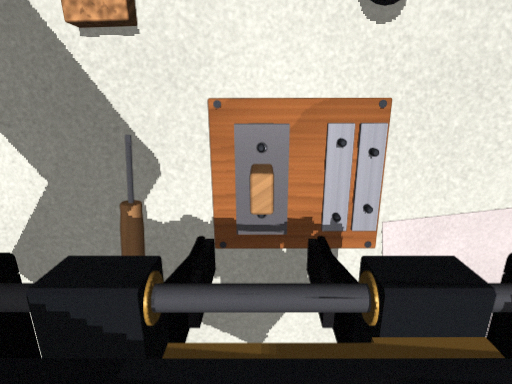

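The plate is flat on the working bar. Its top is at 26.3 mm and its grip top at 74 mm, with a pin showing at (262,147) and another near (262,212). The other two plates were never moved and lie on the table.

```bash
python3 -c "
from rig import *
print(hand_in())"
```

```text
the job is handed in; nothing more can be done
None
```

The job is handed in, with no verdict returned: the 72 mm plate is home on the working bar with both pins through its holes, chosen from the camera measurements and seated on the first try; the other two plates and the bystanders were not touched.

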